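# Touch the test pad with the spring probe

## Task

Slide the board carrier across the bench, without lifting it, until the round test pad inside the printed white circle sits straight under the pin of the probe stand, and let go of it. Then push the stand's black knob down until the spring pin bears on that pad with a light but definite pressure of about 5 N (never more than 10 N), keep it there for about a second, and let the probe rise fully again with the pad still under it. Leave the meter, the parts tray and the screwdriver alone.

Things in the scene. Friction and masses are not known exactly. Their poses are not given: they have to be found in the camera images.
- stand: Fixed probe stand: grey foot, aluminium column, cream arm 44 mm wide at heights 107 to 143 mm that ends 20 mm in front of the pin. Origin on the bench straight below the pin; +x points to the column (its face 122 mm off; foot, 12 mm high, 100 wide, begins 110 mm off). A 14 mm steel rod slides upright through the arm, with a black knob on top and a brass holder with a 3.6 mm spring pin below.
- probe_axis (a point): Point on the line of the pin at the height of the board's face, 12.5 mm above the bench; fixed to the stand. How far the pin's holder is let out differs from one set-up to the next and is not reported: with the knob up, the pin's tip is anywhere from 46 to 60 mm above the bench.
- knob_top (a point): Centre of the flat top of the black knob: 32 mm diameter, 18 mm tall straight side, 229 mm above the bench when up. It moves with the rod.
- quill (a joint): How far knob, rod and pin are pushed down, in m: 0 fully up, 0.060 lower stop. A return spring lifts them when let go: about 3 N to start, 1 N more for each 10 mm. Once the tip touches the work, the pin's own spring adds about 0.75 N at once, then 1.5 N for each mm further (pin stroke 8 mm, then rigid).
- carrier: Loose grey plastic slab 175 x 100 x 10 mm, about 0.45 kg, with a dark green circuit board (face 12.5 mm above the underside, parts on it up to 12 mm taller) and an upright grey handle fin. Origin on the underside straight below the round pad; slab from -145 to +30 mm along x, +-50 mm along y. Fin centred at x = -112 mm: 40 mm long (x), 12 mm thick (y), from 10 up to 52 mm high.
- pad (a point): Centre of the round bare metal test pad, 6 mm diameter, on the board's face, in the middle of a printed white circle of 20 mm diameter; the other bare pads are square and have no circle.
- fin (a point): Middle of the top edge of the carrier's handle fin, 52 mm above the bench.
- meter: Yellow and black hand multimeter lying on the bench, 170 x 80 x 44 mm, origin under its centre. To be left alone.
- parts_tray: Blue open parts tray with four compartments, 120 x 150 x 35 mm, origin under its centre. To be left alone.
- driver: Screwdriver lying on the bench, about 200 mm long, handle to its -x. To be left alone.
Things that resemble listed ones, but are neither listed nor needed, are in the scene too. What is shaped like the carrier but brown is not meant.

How it is judged:
By the outcome, as a careful person would: the job done as asked, in the order asked, and still so for the second after the job is handed in, with the robot touching nothing.
It also fails if it takes over 64 s, if anything falls off the work surface, if the arm or the gripper's body presses on something with over 40 N, if the wrist force passes 120 N, or if a joint passes its speed limit or range.

## Robot

A 6-joint arm with a two-finger parallel gripper is mounted at the origin on the work surface. World frame = base frame: x ahead of the robot, y to its left, z up, the work surface at z = 0. Lengths are in mm, angles in rad, forces in N, time in s.
With the tool pointing down it reaches from about 375 to 925 mm from the base axis. Payload 5.7 kg.
Tool frame: the origin (TCP) lies midway between the tips of the shut fingers; the grasp point (between the pads) lies 19 mm behind it (ctrl.grip_point_offset is the distance from the TCP to the grasp point, in mm); x points along the fingers, z is the direction in which the jaws open and shut, and the axes are right-handed (so a half turn about x gives the same grasp; the last joint's range is limited). The gripper opens to 88 mm and grips with 3 to 60 N. Pads are 20 mm wide; open, the fingers measure 115 mm over their backs; the gripper's body (75 mm by 178 mm) begins 61 mm behind the grasp point.
Start: joints at [1.125, 0.359, 1.51, -0, 1.272, -0.115], TCP at [194.871, 567.439, 222.623] pointing down, gripper open.
Joint ranges: [-2.97, 2.97], [-1.01, 2.36], [0.21, 2.38], [-0.96, 4.11], [0.2, 2.71], [-2.98, 2.98]. Speed limits (rad/s): [2.39, 2.39, 3.14, 3.14, 3.14, 3.14].

## Interface

Orientations are given as a rotation vector (axis times angle).
In Python, from cell import telemetry, cams, job, ctrl gives the robot as it stands.
- The arm moves only by the tool drive_tool, never from a script. Its argument "targets" is a list of rows, each a list of 4 numbers: the shift along the tool's x, y, z in mm, then the turn about the tool's x in rad. A call has 1 to 12 rows; each row is the pose to reach, as a shift and turn from the pose measured when the call began, along the tool's axes at that moment; what a row does not reach only later rows make up. A row lasts 1/12 s, in which the tool goes at most 41.7 mm and 7.16 degrees, less where a joint would pass 70% of its speed; a pose out of reach is approached as far as the arm can. A call with a gripper value outside its range is refused whole. "claw" is the finger opening in mm, from 0 to 87.8, set as the call begins (left out, the last holds). The fingers move at their own pace and stop on an object; "squeeze" is the grip in N (left out, the last holds). Time passes only in rows, so rows that repeat a pose let the fingers close. It gives the time, the measured TCP pose, the force and the opening at its end, in the units of the state.
- telemetry.get_obs(): the state, without advancing time (a new reading comes with each control period).
- cams.camera(name): name is "scene" or "top"; returns a dict with "image" (420x560x3 uint8, red, green, blue), "range_z" (420x560 float32, mm along the optical axis (not along the pixel's ray), 0 where there is no reading), "mtx" (3x3 intrinsics, pixels), "eye" and "attitude" of the camera in the world. Camera axes: x right, y up, looking along -z (the intrinsics and any distortion apply to the point x, -y, -z); pixel columns grow to the right and rows downward; lengths in mm; the calibration is good to about 2 mm. A picture is of the moment at which its call begins.
- job.close_job(): hands the job in, once; it reports no verdict.
The state is a dict: "clock": time; "joint_pos": joint angles; "qd": joint speeds; "joint_efforts": joint torques, N m; "position": TCP position; "eef_rot": TCP orientation; "force": force on the tool from outside, world axes, zero at the start; "torque": the same for the moment, N m; "width": finger opening in mm.
Only numpy, scipy, OpenCV 4.12 (cv2) and the standard library are available. Lean on these libraries where they do the work, as an engineer would, in place of code of your own. Each camera call takes 0.05 s, during which the arm holds its last target. There are 200 camera calls.

## Working session

There is one attempt and no reset: what is moved stays moved. The work goes in short steps, Python scripts to look and compute and a tool call to move; the robot and the scene stay as the last step left them, time stands still between calls to the robot, and variables do not carry over. Pictures are saved under pics/ and viewed, about 8 in all and at most 12, crops included, and the job is handed in when it is done.

Besides the shell and the picture viewer there is one more tool, called after "Call:" by a JSON object that holds its "name" and its "arguments", one argument or row to a line. drive_tool: Moves the arm, as the interface text tells. Its arguments: {"type":"object","properties":{"targets":{"type":"array","items":{"type":"array","items":{"type":"number"}}},"claw":{"type":"number"},"squeeze":{"type":"number"}},"required":["targets"]}

```bash
mkdir -p pics; cat > h.py <<'E'
import numpy as np, cv2
from cell import telemetry, cams, job, ctrl
from scipy.spatial.transform import Rotation as R
def att(c):
    a=np.array(c["attitude"],float)
    return a if a.shape==(3,3) else R.from_rotvec(a).as_matrix() if a.size==3 else None
def ray(c,u,v):
    K=c["mtx"];d=np.array([(u-K[0,2])/K[0,0],-(v-K[1,2])/K[1,1],-1.])
    return np.array(c["eye"],float),att(c)@d
def onplane(c,u,v,z):
    e,d=ray(c,u,v);return e+d*(z-e[2])/d[2]
def cloud(c):
    K=c["mtx"];Z=c["range_z"];v,u=np.mgrid[:Z.shape[0],:Z.shape[1]]
    P=np.stack([(u-K[0,2])/K[0,0]*Z,-(v-K[1,2])/K[1,1]*Z,-Z],-1)
    return P@att(c).T+np.array(c["eye"],float)
def proj(c,p):
    q=att(c).T@(np.array(p,float)-c["eye"]);K=c["mtx"]
    return K[0,2]+K[0,0]*q[0]/-q[2],K[1,2]-K[1,1]*q[1]/-q[2]
def save(n,im,s=1):
    cv2.imwrite("pics/"+n,cv2.resize(im[:,:,::-1],None,fx=s,fy=s,interpolation=cv2.INTER_CUBIC))
E
python3 - <<'E'
from h import *
for n in("scene","top"):
    c=cams.camera(n);save(n+"0.png",c["image"],1.4)
    print({k:(v if k not in("image","range_z") else v.shape) for k,v in c.items()})
    np.save(n+"0.npy",c,allow_pickle=True)
print(telemetry.get_obs(),ctrl.grip_point_offset)
E
```

```text
{'image': (420, 560, 3), 'range_z': (420, 560), 'mtx': array([[432.68964804,   0.        , 278.96699088],
       [  0.        , 432.68964804, 214.55289911],
       [  0.        ,   0.        ,   1.        ]]), 'eye': array([1348.54049415,  -51.65489958,  970.3591196 ]), 'attitude': array([0.61144896, 0.57781532, 1.42238501])}
{'image': (420, 560, 3), 'range_z': (420, 560), 'mtx': array([[425.4126874 ,   0.        , 271.09000164],
       [  0.        , 425.4126874 , 208.11754556],
       [  0.        ,   0.        ,   1.        ]]), 'eye': array([ 329.35492436,   -4.50199718, 1401.70700653]), 'attitude': array([ 0.16225796, -0.1462028 , -1.59216362])}
{'clock': 0.1, 'joint_pos': array([ 1.12488447e+00,  3.59421232e-01,  1.51130883e+00, -3.99303346e-06,
        1.27250619e+00, -1.15123967e-01]), 'qd': array([-0.00130433, -0.000913  , -0.00305997,  0.00055978, -0.00015365,
        0.00060432]), 'joint_efforts': array([ 9.63830053e-05, -5.16358495e+01, -2.71406186e+01,  6.76972512e-02,
        2.76709761e-02, -1.41599193e-05]), 'position': array([194.62698884, 566.903274  , 221.90649899]), 'eef_rot': array([-0.96302673,  1.34919883,  0.96170443]), 'force': array([-0.22811282, -0.55665978,  0.27206452]), 'torque': array([0.01394082, 0.0084314 , 0.04723173]), 'width': 87.70944336631585} 18.700000000000003
```

View pics/scene0.png

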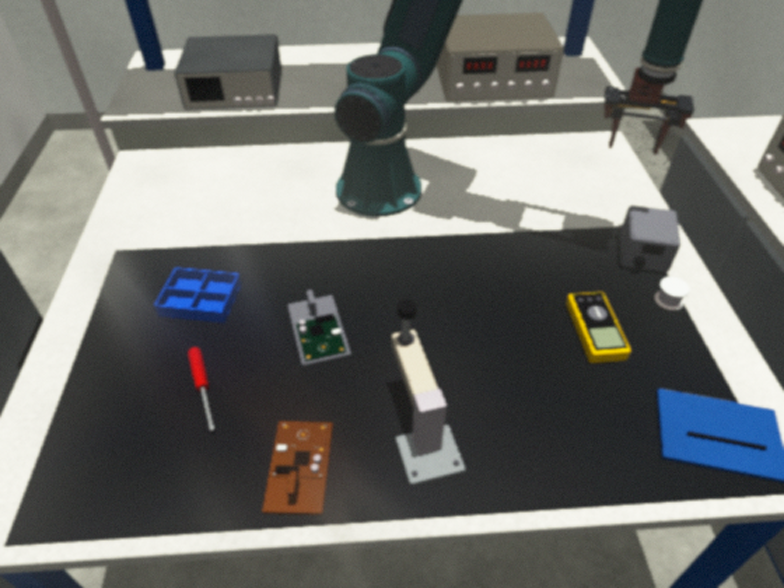

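View pics/top0.png

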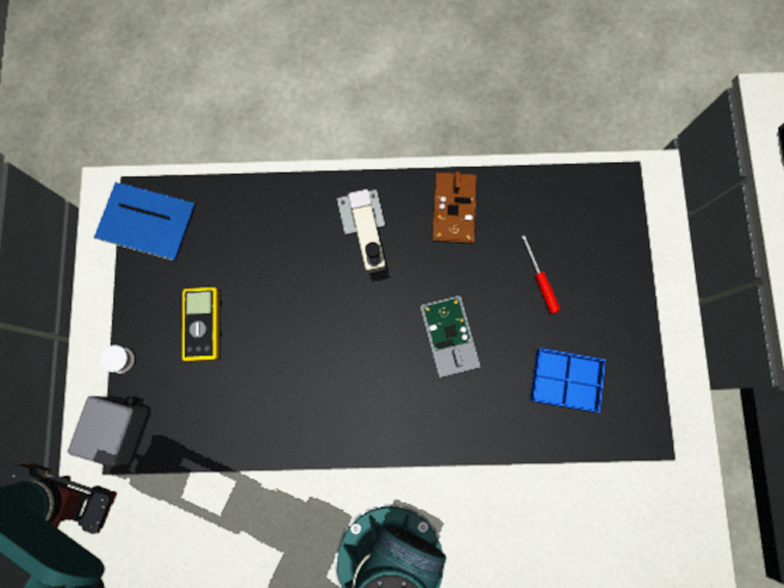

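Scene view: green carrier at (319,330), its fin at (311,300), stand knob at (407,308), and the brown look-alike at (298,468). Top view: carrier at (450,335), fin at (459,357), white circle near (444,311), knob at (374,252), brown decoy at (455,207). I choose the green board on the grey slab.

```bash
python3 - <<'E'
from h import *
T=np.load("top0.npy",allow_pickle=True).item();S=np.load("scene0.npy",allow_pickle=True).item()
for n,c in(("T",T),("S",S)):
    P=cloud(c);m=(P[...,2]>222)&(P[...,2]<236)&(P[...,0]>300)&(P[...,0]<750)&(abs(P[...,1])<300)
    print(n,"knob",m.sum(),P[m].mean(0),np.ptp(P[m],axis=0))
    v,u=np.nonzero(m);print(" px",u.mean(),v.mean(),onplane(c,u.mean(),v.mean(),229))
    near=(abs(P[...,0]-430)<150)&(abs(P[...,1]+130)<130)
    f=(P[...,2]>44)&(P[...,2]<60)&near;v,u=np.nonzero(f)
    if f.sum():print(" fin",f.sum(),P[f].mean(0),cv2.minAreaRect(P[f][:,:2].astype(np.float32)),onplane(c,u.mean(),v.mean(),52))
    s=(P[...,2]>5)&(P[...,2]<70)&near
    s=cv2.morphologyEx(s.astype(np.uint8),cv2.MORPH_OPEN,np.ones((3,3)))>0
    print(" slab",s.sum(),cv2.minAreaRect(P[s][:,:2].astype(np.float32)))
    # bench height check
    b=near&~s;print(" bench z",np.median(P[b][:,2]))
    # stand arm
    a=(P[...,2]>137)&(P[...,2]<149)&(P[...,0]>300)&(P[...,0]<800)&(abs(P[...,1])<300)
    print(" arm",a.sum(),cv2.minAreaRect(P[a][:,:2].astype(np.float32)),P[a].mean(0))
c=T["image"][200:280,285:355];a=cv2.resize(c,None,fx=6,fy=6,interpolation=cv2.INTER_CUBIC)[:480]
b=cv2.resize(S["image"][195:275,195:260],None,fx=6,fy=6,interpolation=cv2.INTER_CUBIC)[:480,:380]
save("crop1.png",np.hstack([a,b]))
E
```

```text
T knob 98 [649.83241316  16.42909418 229.10831052] [30.62597894 28.95937343 11.93447334]
 px 266.1020408163265 178.01020408163265 [649.85302051  16.42952022 229.        ]
 fin 52 [ 440.94911058 -167.14649302   52.64170605] ((441.3123474121094, -167.2535400390625), (39.4676399230957, 12.821709632873535), 14.978583335876465) [ 440.98690613 -167.23003249   52.        ]
 slab 1566 ((494.0369567871094, -155.6686248779297), (174.0860595703125, 100.11324310302734), 12.514958381652832)
 bench z 1.7808442145553727
 arm 541 ((713.353759765625, 29.101409912109375), (169.47869873046875, 45.05583953857422), 11.062854766845703) [711.45874604  29.17666382 143.72584261]
S knob 130 [652.22671591  17.12110021 229.19822017] [32.12917257 31.14000702 11.80947349]
 px 289.7307692307692 219.33076923076922 [652.0885481   17.13833469 229.        ]
 fin 47 [ 442.29427226 -166.45280582   52.19003426] ((438.97991943359375, -166.95477294921875), (44.12765121459961, 11.479907035827637), 12.618297576904297) [ 442.18764467 -166.46074191   52.        ]
 slab 1532 ((493.4721374511719, -154.70326232910156), (178.68417358398438, 100.00809478759766), 12.642770767211914)
 bench z 1.8634193335097962
 arm 808 ((716.9820556640625, 30.43499755859375), (177.43309020996094, 44.28602600097656), 11.34696102142334) [707.75208936  27.28811123 144.07619439]
```

View pics/crop1.png

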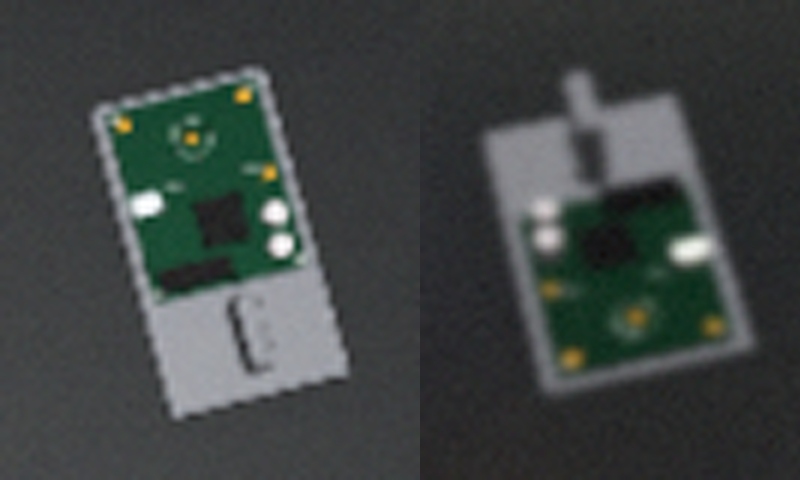

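The crop confirms it: the round pad in the white circle is at top pixel (316.6,222.6). The other bare pads are square and have no circle.

```bash
cat >> h.py <<'E'
def rel(p,yaw=None):
    """shift in tool axes to world p; turn so that tool z lies along +-(−sin,cos)(yaw)"""
    o=telemetry.get_obs();M=R.from_rotvec(o["eef_rot"]).as_matrix()
    s=M.T@(np.array(p,float)-o["position"]);out=[s.round(1)]
    if yaw is not None:
        z=M.T@np.array([-np.sin(yaw),np.cos(yaw),0]);t=np.arctan2(-z[1],z[2])
        out.append(((t+np.pi/2)%np.pi-np.pi/2).round(3))
    return out
E
python3 - <<'E'
from h import *
T=np.load("top0.npy",allow_pickle=True).item();S=np.load("scene0.npy",allow_pickle=True).item()
print("pad",onplane(T,316.6,222.6,12.5),onplane(S,195+(635-420+.5)/6-.5,195+318/6-.5,12.5))
print(R.from_rotvec(telemetry.get_obs()["eef_rot"]).as_matrix().round(3))
yaw=np.radians(12.5)
for p in([440,280,222],[441.3,-166.9,180],[441.3,-166.9,22]):print(rel(p,yaw))
E
```

```text
pad [ 551.94481471 -142.87337854   12.5       ] [ 547.42871808 -141.68392119   12.5       ]
[[-0.001 -0.946  0.325]
 [-0.001  0.325  0.946]
 [-1.     0.    -0.002]]
[array([ 2.000e-01, -3.253e+02, -1.917e+02]), np.float64(-0.549)]
[array([  42.8, -471.6, -613.8]), np.float64(-0.549)]
[array([ 200.8, -471.7, -613.6]), np.float64(-0.549)]
```

Call:
{"name": "drive_tool", "arguments": {
  "targets": [
    [0,-40,-24,-0.1],
    [0,-75,-45,-0.2],
    [0,-110,-65,-0.3],
    [0,-145,-86,-0.4],
    [0,-180,-106,-0.5],
    [0,-215,-127,-0.549],
    [0,-250,-148,-0.549],
    [0,-285,-168,-0.549],
    [0,-325,-192,-0.549],
    [0,-340,-230,-0.549],
    [0,-352,-268,-0.549],
    [0,-364,-304,-0.549]
  ],
  "claw": 50,
  "squeeze": 25
}}

```text
clock: 1.1
position: [440.1, 159.0, 221.9]
eef_rot: [-1.369, 1.101, 1.368]
force: [0.4, -0.4, -0.1]
width: 50.1
```

```bash
python3 -c "
from h import *
y=np.radians(12.5)
print(rel([441.3,-166.9,100],y),rel([441.3,-166.9,22],y))"
```

```text
[array([ 122.5,   69.1, -318.3]), np.float64(-0.0)] [array([ 200.5,   69. , -318.1]), np.float64(-0.0)]
```

Call:
{"name": "drive_tool", "arguments": {
  "targets": [
    [10,8,-36,0],
    [20,16,-72,0],
    [30,24,-108,0],
    [40,32,-144,0],
    [50,40,-180,0],
    [60,48,-216,0],
    [70,56,-252,0],
    [80,64,-288,0],
    [95,69,-310,0],
    [110,69,-318,0],
    [120,69,-318,0],
    [120,69,-318,0]
  ]
}}

```text
clock: 2.1
position: [439.7, -166.7, 100.5]
eef_rot: [-1.364, 1.102, 1.371]
force: [0.2, 0.1, 0.2]
width: 49.9
```

```bash
python3 - <<'E'
from h import *
y=np.radians(12.5)
print(rel([441.3,-166.9,22],y))
c=cams.camera("scene");save("s1.png",c["image"][170:270,180:280],6)
E
```

```text
[array([78.5, -1.9, -0.6]), np.float64(-0.002)]
```

View pics/s1.png

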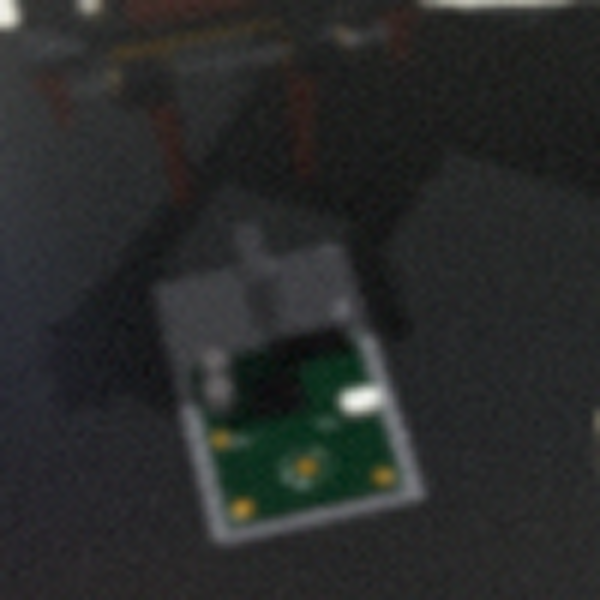

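The open fingers straddle the fin in yaw and position; the pad is at about (305,465) in the crop. I'll descend and grip.

Call:
{"name": "drive_tool", "arguments": {
  "targets": [
    [25,-2,-0.5,0],
    [50,-2,-0.5,0],
    [65,-2,-0.5,0],
    [76,-2,-0.5,0],
    [78,-2,-0.5,0],
    [78,-2,-0.5,0]
  ]
}}

```text
clock: 2.65
position: [441.7, -165.9, 23.5]
eef_rot: [-1.365, 1.101, 1.372]
force: [0.2, 0.0, -0.9]
width: 49.9
```

Call:
{"name": "drive_tool", "arguments": {
  "targets": [
    [0,0,0,0],
    [0,0,0,0],
    [0,0,0,0],
    [0,0,0,0],
    [0,0,0,0],
    [0,0,0,0]
  ],
  "claw": 4,
  "squeeze": 25
}}

```text
clock: 3.15
position: [441.9, -166.0, 23.8]
eef_rot: [-1.365, 1.101, 1.371]
force: [-1.0, -0.4, -0.5]
width: 13.4
```

```bash
cat > m.py <<'E'
from h import *
def meas(tag):
    for n in("top","scene"):
        c=cams.camera(n);P=cloud(c);h=c["image"].astype(int)
        np.save(tag+n,c,allow_pickle=True)
        g=(h[...,1]>h[...,0]+15)&(h[...,1]>h[...,2]+8)&(abs(P[...,2]-12)<8)&(P[...,0]>380)&(P[...,0]<760)&(abs(P[...,1])<250)
        g=cv2.morphologyEx(g.astype(np.uint8),cv2.MORPH_OPEN,np.ones((2,2)))>0
        v,u=np.nonzero(g);Q=np.array([onplane(c,a,b,12.5)[:2] for a,b in zip(u,v)],np.float32)
        print(n,"board",cv2.minAreaRect(Q))
        s=(P[...,2]>5)&(P[...,2]<20)&(P[...,0]>380)&(P[...,0]<800)&(P[...,1]>-260)&(P[...,1]<130)&(np.ptp(h,axis=2)<25)
        k=(P[...,2]>222)&(P[...,2]<236)&(P[...,0]>600)&(P[...,0]<700)&(abs(P[...,1]-17)<40)
        v,u=np.nonzero(k)
        if k.sum():print("  knob",onplane(c,u.mean(),v.mean(),229)[:2],k.sum())
E
python3 - <<'E'
from m import *
o=telemetry.get_obs();print(o["position"],o["force"],o["width"])
meas("g");y=np.radians(12.5)
print(rel(o["position"]+[101.2,159.5,0],y))
E
```

```text
[ 441.90257106 -165.99485678   23.8296038 ] [-1.01114586 -0.43445341 -0.45310797] 13.438650261189435
top board ((531.7653198242188, -126.02042388916016), (56.05625534057617, 118.18345642089844), 63.90175247192383)
  knob [650.00846427  16.60050929] 98
scene board ((530.1185913085938, -143.293701171875), (90.18521118164062, 80.19361114501953), 12.406806945800781)
  knob [652.13192809  16.81486171] 131
[array([  -0.5, -133.3,  133.8]), np.float64(-0.0)]
```

Call:
{"name": "drive_tool", "arguments": {
  "targets": [
    [0,-6,6,0],
    [0,-16,16,0],
    [0,-28,28,0],
    [0,-40,40,0],
    [0,-52,52,0],
    [0,-64,64,0],
    [0,-76,76,0],
    [0,-88,88,0],
    [0,-98,98,0],
    [0,-106,106,0],
    [0,-110,110,0],
    [0,-110,110,0]
  ]
}}

```text
clock: 4.25
position: [526.1, -33.9, 23.8]
eef_rot: [-1.366, 1.101, 1.372]
force: [-0.7, 1.9, 6.3]
width: 11.9
```

```bash
python3 - <<'E'
from h import *
y=np.radians(12.5)
print(telemetry.get_obs()["position"],telemetry.get_obs()["force"],rel([543.1,-6.5,23.8],y))
a=[cams.camera(n) for n in("top","scene")]
for n,c in zip(("ts","ss"),a):np.save(n,c,allow_pickle=True)
A=a[0]["image"][150:250,230:330];B=a[1]["image"][175:275,220:320]
save("s2.png",np.hstack([cv2.resize(i,(400,400),interpolation=cv2.INTER_CUBIC) for i in(A,B)]))
E
```

```text
[526.10510661 -33.8988868   23.79834117] [-0.73806518  1.93867899  6.34854532] [array([ -0.1, -22.5,  23.1]), np.float64(0.001)]
```

View pics/s2.png

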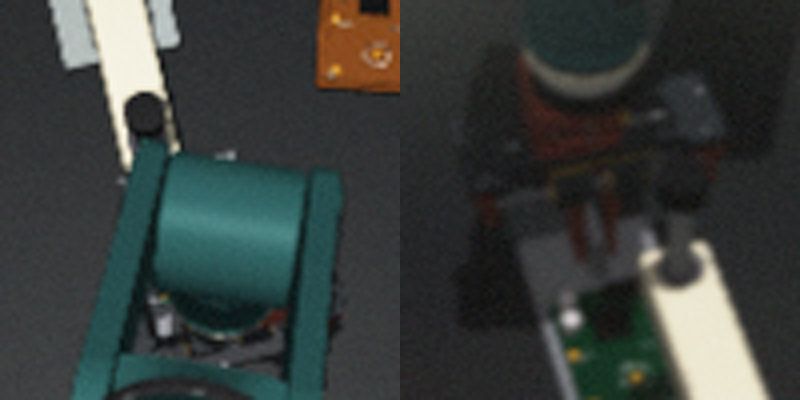

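Top crop: teal wrist links lie close to the knob (147,113). Scene crop: pad at (635,377), just left of the cream arm. I'll check link heights near the knob before going on.

```bash
python3 - <<'E'
from h import *
k=np.array([651,16.8])
for n in("ts","ss"):
    c=np.load(n+".npy",allow_pickle=True).item();P=cloud(c).reshape(-1,3);P=P[c["range_z"].ravel()>0]
    d=np.linalg.norm(P[:,:2]-k,axis=1)
    for lo,hi in((100,150),(150,250),(250,350),(350,500),(500,900)):
        m=(P[:,2]>lo)&(P[:,2]<hi)&(d<180)&(P[:,0]<k[0]+10);
        if hi<=250:m&=(d>30)
        if m.sum():print(n,lo,hi,m.sum(),"mind",d[m].min().round(),P[m][d[m].argmin()].round())
E
```

```text
ts 100 150 155 mind 115.0 [536.  18. 148.]
ts 150 250 90 mind 135.0 [517.   3. 244.]
ts 250 350 101 mind 144.0 [508.  -2. 264.]
ts 350 500 1702 mind 72.0 [580.   9. 423.]
ts 500 900 123 mind 142.0 [509.  26. 501.]
ss 100 150 983 mind 99.0 [554.  -2. 120.]
ss 150 250 795 mind 95.0 [563. -20. 226.]
ss 250 350 981 mind 88.0 [564.   0. 298.]
ss 350 500 2968 mind 67.0 [584.  10. 411.]
ss 500 900 202 mind 139.0 [512.  21. 500.]
```

Call:
{"name": "drive_tool", "arguments": {
  "targets": [
    [0,-3,3,0],
    [0,-8,8,0],
    [0,-13,13,0],
    [0,-18,18,0],
    [0,-21,21,0],
    [0,-22.5,23,0],
    [0,-22.5,23,0],
    [0,-22.5,23,0]
  ]
}}

```text
clock: 5.02
position: [543.1, -6.2, 23.8]
eef_rot: [-1.366, 1.1, 1.371]
force: [-1.4, -0.8, 3.8]
width: 11.7
```

Call:
{"name": "drive_tool", "arguments": {
  "targets": [
    [0,0,0,0],
    [0,0,0,0],
    [0,0,0,0],
    [0,0,0,0]
  ],
  "claw": 50
}}

```text
clock: 5.35
position: [543.1, -6.0, 23.6]
eef_rot: [-1.365, 1.1, 1.372]
force: [1.1, 0.8, -0.2]
width: 34.8
```

Call:
{"name": "drive_tool", "arguments": {
  "targets": [
    [-15,0,0,0],
    [-45,0,0,0],
    [-80,6,0,0],
    [-110,30,0,0],
    [-130,70,0,0],
    [-150,110,0,0],
    [-170,140,0,0],
    [-190,140,0,0],
    [-210,140,0,0],
    [-210,140,0,0]
  ]
}}

```text
clock: 6.18
position: [409.1, -37.1, 237.7]
eef_rot: [-1.37, 1.097, 1.365]
force: [1.4, -0.4, 0.4]
width: 50.1
```

```bash
python3 - <<'E'
from h import *
print(telemetry.get_obs()["position"],telemetry.get_obs()["clock"])
a=[cams.camera(n) for n in("top","scene")]
for n,c in zip(("top2","scene2"),a):np.save(n,c,allow_pickle=True);print(n,proj(c,[651,16.8,12.5]),proj(c,[541.7,-7.5,52]))
A=a[0]["image"][150:250,230:330];B=a[1]["image"][175:275,220:320]
save("s3.png",np.hstack([cv2.resize(i,(400,400),interpolation=cv2.INTER_CUBIC) for i in(A,B)]))
for n,c in zip("TS",a):
    P=cloud(c);near=(abs(P[...,0]-570)<90)&(abs(P[...,1])<80)
    f=(P[...,2]>44)&(P[...,2]<60)&near;v,u=np.nonzero(f)
    if f.sum():print(n,"fin",f.sum(),cv2.minAreaRect(P[f][:,:2].astype(np.float32)),onplane(c,u.mean(),v.mean(),52))
    k=(P[...,2]>222)&(P[...,2]<236)&(abs(P[...,0]-651)<40)&(abs(P[...,1]-17)<40);v,u=np.nonzero(k)
    if k.sum():print(" knob",k.sum(),onplane(c,u.mean(),v.mean(),229))
E
```

```text
[409.06834495 -37.10940521 237.66740353] 6.1833
top2 (np.float64(267.5499378045348), np.float64(194.72274724590466)) (np.float64(275.68181397289334), np.float64(224.92843368944398))
scene2 (np.float64(288.465852825219), np.float64(273.7343371070739)) (np.float64(276.8939480727762), np.float64(234.43243921666587))
T fin 1 ((544.6602172851562, -8.604400634765625), (0.0, 0.0), 0.0) [544.68546942  -8.60488158  52.        ]
 knob 99 [649.85425053  16.46124189 229.        ]
S fin 52 ((541.4203491210938, -7.097993850708008), (39.66539001464844, 12.31367015838623), 9.862464904785156) [542.75555964  -7.42997644  52.        ]
 knob 129 [651.69738684  17.18455712 229.        ]
```

View pics/s3.png

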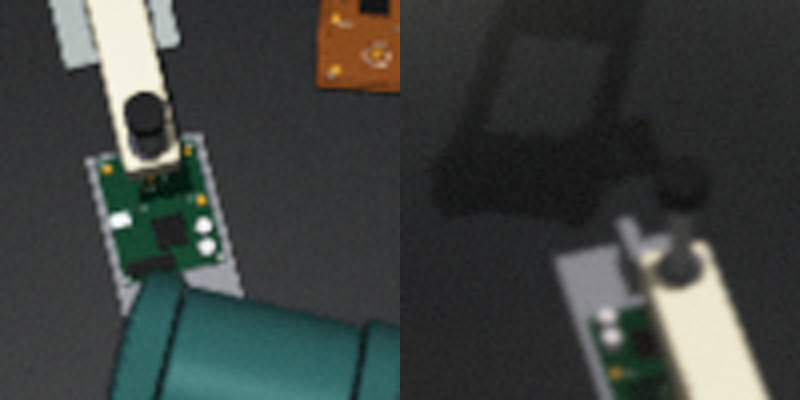

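Top crop: knob at (147,105) and carrier under the arm. The circle region and a gold spot are right at the arm's front end, about (150,180). Zooming there for pad versus pin.

```bash
python3 - <<'E'
from h import *
c=np.load("top2.npy",allow_pickle=True).item()
for z in(12.5,46,53,60,107,143,229):print(z,np.round(proj(c,[650,16.6,z]),1))
a=cv2.resize(c["image"][180:210,250:290],None,fx=20,fy=20,interpolation=cv2.INTER_CUBIC)
save("z1.png",np.clip(a.astype(float)*1.8,0,255).astype(np.uint8))
# slab: grey mask fit
P=cloud(c);h=c["image"].astype(int)
# slab visible edge pixels on z=10 plane: bench/not-bench by height
s=((P[...,2]>6.5)&(P[...,2]<40)&(P[...,0]>540)&(P[...,0]<720)&(abs(P[...,1])<100)).astype(np.uint8)
print(s.sum());save("slabmask.png",np.repeat(s[:,:,None]*255,3,2))
v,u=np.nonzero(s);Q=np.array([onplane(c,x,y,10)[:2] for x,y in zip(u,v)])
t=np.radians(12.5);ex=np.array([np.cos(t),np.sin(t)]);ey=np.array([-ex[1],ex[0]])
L=(Q-[651,16.8])@np.stack([ex,ey],1)
print(L.min(0),L.max(0))
for x in range(-80,35,10):
    m=abs(L[:,0]-x)<3
    if m.any():print(x,L[m,1].min().round(1),L[m,1].max().round(1))
E
```

```text
12.5 [267.6 195. ]
46 [267.4 192.7]
53 [267.4 192.2]
60 [267.3 191.7]
107 [267.  188.2]
143 [266.7 185.4]
229 [266. 178.]
1003
[-114.05536753 -117.97741849] [61.17981098 97.15714911]
-80 -60.8 48.9
-70 -49.6 97.2
-60 -82.9 65.0
-50 -95.2 82.8
-40 -77.5 49.0
-30 -50.0 47.4
-20 -48.4 62.0
-10 -105.6 45.8
0 -50.3 47.5
10 -80.7 75.2
20 -89.8 70.3
30 -110.5 71.2
```

View pics/z1.png

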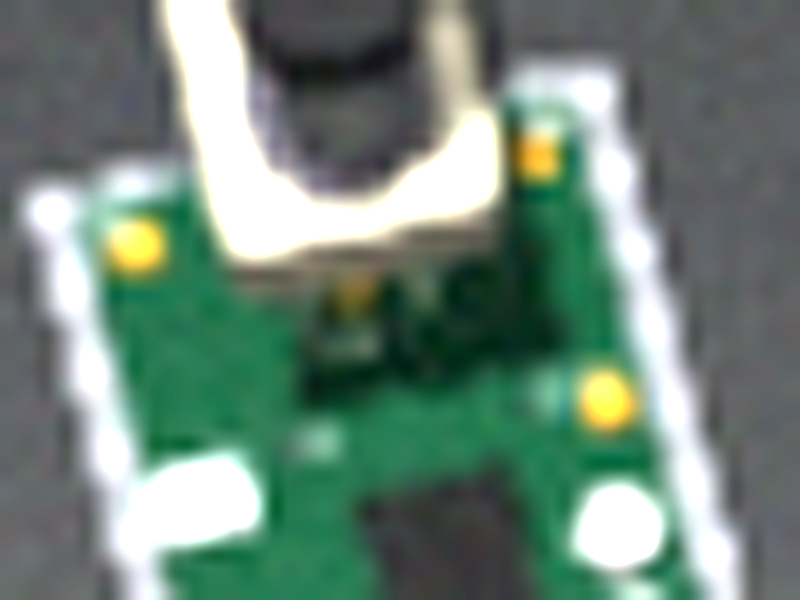

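```bash
python3 - <<'E'
from h import *
def pads(c,x0,x1,y0,y1):
    h=c["image"][y0:y1,x0:x1].astype(np.float32);h=cv2.resize(h,None,fx=8,fy=8,interpolation=cv2.INTER_CUBIC)
    w=np.clip(h[...,0]-h[...,2]-25,0,None);n,l,st,ce=cv2.connectedComponentsWithStats((w>15).astype(np.uint8))
    out=[]
    for i in range(1,n):
        if st[i,4]<60:continue
        v,u=np.nonzero(l==i);ww=w[v,u];cx,cy=(u@ww)/ww.sum(),(v@ww)/ww.sum()
        px=(x0+(cx+.5)/8-.5,y0+(cy+.5)/8-.5);out.append((st[i,4],*np.round(px,2),*onplane(c,*px,12.5)[:2].round(1)))
    return out
T0,T2,S0,S2=[np.load(f+".npy",allow_pickle=True).item() for f in("top0","top2","scene0","scene2")]
for n,c,b in(("T0",T0,(295,340,205,250)),("T2",T2,(250,290,180,215)),("S0",S0,(205,255,215,265)),("S2",S2,(255,300,240,300))):
    print(n);[print("  ",p) for p in pads(c,*b)]
# foot at z=12
t=np.radians(11.2);ex=np.array([np.cos(t),np.sin(t)]);ey=np.array([-ex[1],ex[0]])
for n,c in(("T",T0),("S",S0)):
    P=cloud(c);h=c["image"].astype(int)
    x0,x1,y0,y1=(235,280,130,175) if n=="T" else (275,340,295,350)
    g=c["image"].max(2).astype(float);hs=np.ptp(h,axis=2)
    m=np.zeros(g.shape,bool);m[y0:y1,x0:x1]=True
    m&=(g>110)&(hs<32)&(P[...,2]<30)
    v,u=np.nonzero(m);Q=np.array([onplane(c,a,b,12)[:2] for a,b in zip(u,v)])
    print(n,len(Q),cv2.minAreaRect(Q.astype(np.float32)))
    L=(Q-[651,16.8])@np.stack([ex,ey],1)
    for x in range(100,240,8):
        k=abs(L[:,0]-x)<2.5
        if k.any():print("   x",x,L[k,1].min().round(1),L[k,1].max().round(1),k.sum())
    for lo,hi in((-48,-28),(28,48)):
        k=(L[:,1]>lo)&(L[:,1]<hi);
        if k.any():print("  side",lo,L[k,0].min().round(1),L[k,0].max().round(1))
E
```

```text
T0
   (np.int32(438), np.float64(325.06), np.float64(215.49), np.float64(575.0), np.float64(-172.0))
   (np.int32(412), np.float64(305.25), np.float64(220.44), np.float64(560.2), np.float64(-105.7))
   (np.int32(320), np.float64(316.48), np.float64(222.6), np.float64(552.0), np.float64(-142.5))
   (np.int32(392), np.float64(329.48), np.float64(228.37), np.float64(531.6), np.float64(-184.3))
T2
   (np.int32(283), np.float64(276.37), np.float64(187.38), np.float64(675.5), np.float64(-13.4))
   (np.int32(406), np.float64(256.43), np.float64(191.9), np.float64(661.8), np.float64(53.9))
   (np.int32(447), np.float64(279.91), np.float64(199.64), np.float64(632.9), np.float64(-24.1))
S0
   (np.int32(313), np.float64(216.21), np.float64(242.77), np.float64(526.8), np.float64(-183.0))
   (np.int32(426), np.float64(230.63), np.float64(247.37), np.float64(547.0), np.float64(-141.1))
   (np.int32(441), np.float64(243.43), np.float64(248.93), np.float64(555.3), np.float64(-104.5))
   (np.int32(609), np.float64(219.99), np.float64(254.25), np.float64(570.1), np.float64(-170.8))
S2
   (np.int32(437
[... 387 characters left out ...]
51.1 20
   x 148 -49.1 49.6 21
   x 156 -49.9 51.5 21
   x 164 -48.9 50.0 20
   x 172 -43.8 51.1 18
   x 180 -48.7 49.6 21
   x 188 -46.9 51.5 16
   x 196 -49.3 50.0 22
   x 204 -46.7 48.5 18
   x 212 -27.4 18.6 13
  side -48 111.0 206.3
  side 28 111.1 206.0
S 993 ((804.2421875, 49.5531120300293), (94.85490417480469, 101.5704574584961), 10.5820894241333)
   x 108 -45.7 44.7 5
   x 116 -47.3 53.6 23
   x 124 -47.1 51.7 25
   x 132 -47.0 52.8 27
   x 140 -46.8 50.9 29
   x 148 -45.9 50.5 33
   x 156 -45.8 52.5 63
   x 164 -48.0 52.2 79
   x 172 -47.8 52.7 74
   x 180 -47.7 52.3 79
   x 188 -47.5 52.8 72
   x 196 -47.4 52.5 80
   x 204 -41.2 49.7 33
  side -48 108.8 203.7
  side 28 110.5 203.3
```

```bash
python3 - <<'E'
from h import *
T0,T2,S0,S2=[np.load(f+".npy",allow_pickle=True).item() for f in("top0","top2","scene0","scene2")]
t=np.radians(11.2);ex=np.array([np.cos(t),np.sin(t)]);ey=np.array([-ex[1],ex[0]]);A=np.array([651,16.8])
def prof(cs,pts):
    r=0
    for c in cs:
        uv=np.array([proj(c,[*p,12]) for p in pts.reshape(-1,2)],np.float32).reshape(*pts.shape[:2],2)
        r=r+cv2.remap(c["image"].max(2).astype(np.float32),uv[...,0],uv[...,1],cv2.INTER_LINEAR).mean(1)
    return r/len(cs)
def edge(cs,f,s,w):
    pts=np.array([[A+f(a,b) for b in w] for a in s]);p=prof(cs,pts);lo,hi=p.min(),p.max()
    return p,s[np.abs(np.diff(p)).argmax()]
def cross(p,s,rev=False):
    h=(np.percentile(p,5)+np.percentile(p,95))/2
    i=np.nonzero(np.diff(p>h))[0];return [round(float(s[k]+(h-p[k])/(p[k+1]-p[k])*(s[k+1]-s[k])),1) for k in i]
X=lambda a,b:a*ex+b*ey
for n,cs in(("T",(T0,T2)),("S",(S0,S2))):
    for w in((28,33,38,43),(-28,-33,-38,-43)):
        for rng in((95,130),(190,225)):
            s=np.arange(*rng,1.);p,_=edge(cs,X,s,w);print(n,"x-edge",w[0],cross(p,s),p[::3].round().astype(int))
    for rng in((-65,-35),(35,65)):
        s=np.arange(*rng,1.);p,_=edge(cs,lambda a,b:b*ex+a*ey,s,range(120,195,5));print(n,"y-edge",cross(p,s),p[::3].round().astype(int))
    # arm sides at z=143 omitted
E
```

```text
T x-edge 28 [111.3] [ 51  51  50  49  48  86 157 186 191 190 189 189]
T x-edge 28 [206.2] [145 146 161 179 179 135  75  47  45  46  46  45]
T x-edge -28 [111.2] [ 63  69  72  65  58  97 157 181 180 183 187 187]
T x-edge -28 [207.0] [151 151 166 184 186 149  96  64  48  45  44  45]
T y-edge [-49.4] [ 47  47  47  47  49 101 167 190 188 183]
T y-edge [50.9] [184 181 182 186 182 136  71  48  48  48]
S x-edge 28 [116.6] [ 75  76  75  75  79  84  92  99 104 111 119 127]
S x-edge 28 [203.6] [149 168 181 176 143  90  58  50  49  49  49  50]
S x-edge -28 [108.2] [ 42  42  42  52  85 129 153 161 162 161 163 164]
S x-edge -28 [203.7] [145 162 176 174 144  92  60  52  52  53  52  53]
S y-edge [-47.9] [ 49  49  49  49  51  77 131 169 179 175]
S y-edge [53.1] [160 163 167 172 174 158 111  64  48  47]
```

```bash
python3 -c "
from h import *
print(rel([651,16.8,245],np.radians(12.5)))"
```

```text
[array([ -10.7, -248.9,   -0.4]), np.float64(-0.0)]
```

Call:
{"name": "drive_tool", "arguments": {
  "targets": [
    [-15,-10,0,0],
    [-25,-35,0,0],
    [-25,-65,0,0],
    [-25,-95,0,0],
    [-25,-125,0,0],
    [-25,-155,0,0],
    [-25,-185,0,0],
    [-25,-215,0,0],
    [-25,-235,0,0],
    [-22,-249,0,0],
    [-20,-249,0,0],
    [-20,-249,0,0]
  ],
  "claw": 0
}}

```text
clock: 7.28
position: [650.1, 17.6, 251.2]
eef_rot: [-1.364, 1.101, 1.374]
force: [-1.2, -0.1, 0.4]
width: 0.6
```

```bash
cat > f.py <<'E'
from h import *
F=[];Z=[]
for i in range(5):
    cams.camera("top");o=telemetry.get_obs();F.append(o["force"]);Z.append(o["position"])
print("t",o["clock"],"pos",np.mean(Z,0).round(2),"F",np.mean(F,0).round(2),"sd",np.std(F,0).round(2),o["width"])
E
python3 f.py; python3 - <<'E'
from h import *
print(rel([651,16.8,231],np.radians(12.5)))
c=cams.camera("scene");save("k1.png",c["image"][150:270,220:380],5)
E
```

```text
t 7.5333 pos [649.72  17.16 253.23] F [0.11 0.   0.17] sd [0.25 0.63 0.4 ] 0.34531458460269254
[array([23.3, -0.9, -0.4]), np.float64(-0.001)]
```

View pics/k1.png

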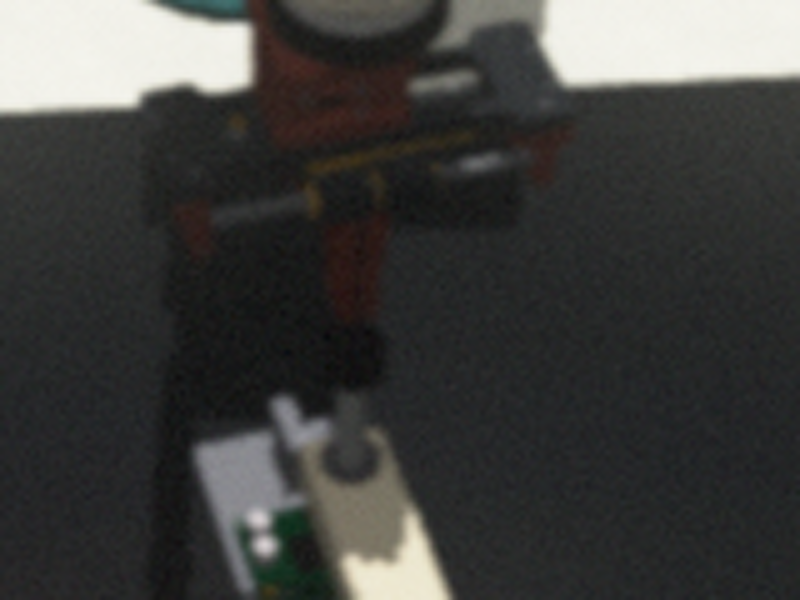

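The shut fingertips are centred over the knob (355,355 in the crop). I'll press in stages.

Call:
{"name": "drive_tool", "arguments": {
  "targets": [
    [8,-1,-0.4,0],
    [16,-1,-0.4,0],
    [21,-1,-0.4,0],
    [25,-1,-0.4,0],
    [29,-1,-0.4,0],
    [33,-1,-0.4,0],
    [37,-1,-0.4,0],
    [41,-1,-0.4,0],
    [45,-1,-0.4,0],
    [48,-1,-0.4,0],
    [48,-1,-0.4,0]
  ]
}}

```text
clock: 8.5
position: [650.6, 16.8, 205.9]
eef_rot: [-1.366, 1.1, 1.37]
force: [-5.0, -0.4, 4.9]
width: 0.1
```

```bash
python3 f.py
```

```text
t 8.75 pos [650.79  16.82 206.49] F [-4.73 -0.49  4.96] sd [0.56 0.56 0.43] 0.31303877184855294
```

Call:
{"name": "drive_tool", "arguments": {
  "targets": [
    [2,0.3,0,0],
    [4,0.3,0,0],
    [6,0.3,0,0],
    [8,0.3,0,0],
    [8,0.3,0,0]
  ]
}}

```text
clock: 9.17
position: [650.8, 16.8, 198.9]
eef_rot: [-1.367, 1.099, 1.369]
force: [-3.4, 0.5, 6.4]
width: 0.2
```

```bash
python3 f.py
```

```text
t 9.4167 pos [650.84  16.81 199.12] F [-3.15  0.01  6.09] sd [0.47 0.23 0.64] 0.2702861827673456
```

Call:
{"name": "drive_tool", "arguments": {
  "targets": [
    [1.5,0,0,0],
    [3,0,0,0],
    [3,0,0,0]
  ]
}}

```text
clock: 9.67
position: [650.9, 16.8, 196.5]
eef_rot: [-1.367, 1.099, 1.369]
force: [-3.8, -0.2, 6.0]
width: 0.5
```

```bash
python3 f.py
```

```text
t 9.9167 pos [650.87  16.83 196.65] F [-3.87 -0.3   5.89] sd [0.26 0.33 0.51] 0.2446659350626278
```

Call:
{"name": "drive_tool", "arguments": {
  "targets": [
    [1,0,0,0],
    [2,0,0,0],
    [2,0,0,0]
  ]
}}

```text
clock: 10.17
position: [650.9, 16.8, 195.1]
eef_rot: [-1.367, 1.099, 1.369]
force: [-3.4, -0.4, 5.9]
width: 0.7
```

```bash
python3 f.py
```

```text
t 10.4167 pos [650.86  16.84 195.15] F [-4.36 -0.07  6.46] sd [0.33 0.47 0.53] 0.5065279305048085
```

Call:
{"name": "drive_tool", "arguments": {
  "targets": [
    [1.2,0.2,0,0],
    [2.5,0.2,0,0],
    [2.5,0.2,0,0]
  ]
}}

```text
clock: 10.67
position: [650.9, 16.8, 193.4]
eef_rot: [-1.368, 1.098, 1.368]
force: [-4.4, 0.9, 7.9]
width: 0.5
```

```bash
python3 f.py
```

```text
t 10.9167 pos [650.88  16.81 193.57] F [-4.74  0.2   8.08] sd [0.5  0.56 0.45] 0.5606849840621702
```

Call:
{"name": "drive_tool", "arguments": {
  "targets": [
    [1,0.2,0,0],
    [2,0.2,0,0],
    [2,0.2,0,0]
  ]
}}

```text
clock: 11.17
position: [650.9, 16.8, 192.6]
eef_rot: [-1.368, 1.098, 1.367]
force: [-4.1, 0.2, 10.3]
width: 0.3
```

```bash
python3 f.py
```

```text
t 11.4167 pos [650.89  16.82 192.7 ] F [-4.63 -0.16  8.93] sd [0.58 0.38 0.27] 0.4283192845858248
```

Contact was felt at about 35 mm of travel; the pin is now at roughly 2.5 N. A bit further.

Call:
{"name": "drive_tool", "arguments": {
  "targets": [
    [1.2,0.2,0,0],
    [2.4,0.2,0,0],
    [2.4,0.2,0,0]
  ]
}}

```text
clock: 11.67
position: [650.9, 16.9, 191.6]
eef_rot: [-1.369, 1.097, 1.366]
force: [-5.6, -0.7, 11.2]
width: 0.1
```

```bash
python3 f.py
```

```text
t 11.9167 pos [650.89  16.83 191.67] F [-5.58 -0.17 10.44] sd [0.45 0.34 0.35] 0.17393999460794637
```

Call:
{"name": "drive_tool", "arguments": {
  "targets": [
    [0.9,0.2,0,0],
    [1.8,0.2,0,0],
    [1.8,0.2,0,0]
  ]
}}

```text
clock: 12.17
position: [650.9, 16.8, 191.3]
eef_rot: [-1.37, 1.096, 1.365]
force: [-6.3, -1.4, 11.2]
width: 0.4
```

```bash
python3 f.py; python3 f.py
```

```text
t 12.4167 pos [650.89  16.83 191.34] F [-5.6  -0.33 11.43] sd [0.29 0.76 0.36] 0.5067010794987483
t 12.6667 pos [650.89  16.83 191.34] F [-5.79 -0.02 11.27] sd [0.4  0.18 0.39] 0.005777315849495425
```

Call:
{"name": "drive_tool", "arguments": {
  "targets": [
    [0.6,0.2,0,0],
    [1.2,0.2,0,0],
    [1.2,0.2,0,0],
    [1.2,0.2,0,0],
    [1.2,0.2,0,0],
    [1.2,0.2,0,0],
    [1.2,0.2,0,0],
    [1.2,0.2,0,0]
  ]
}}

```text
clock: 13.33
position: [650.9, 16.8, 191.5]
eef_rot: [-1.37, 1.095, 1.365]
force: [-6.0, 0.8, 11.0]
width: 0.5
```

```bash
python3 f.py;python3 f.py
```

```text
t 13.5833 pos [650.9   16.83 191.56] F [-5.54  0.22 10.77] sd [0.29 0.32 0.18] 0.25087110908194427
t 13.8333 pos [650.89  16.83 191.55] F [-5.98  0.11 10.79] sd [0.34 0.62 0.66] 0.9630990048443484
```

Call:
{"name": "drive_tool", "arguments": {
  "targets": [
    [1.2,0.2,0,0],
    [2.2,0.2,0,0],
    [2.2,0.2,0,0],
    [2.2,0.2,0,0],
    [2.2,0.2,0,0],
    [2.2,0.2,0,0],
    [2.2,0.2,0,0],
    [2.2,0.2,0,0],
    [2.2,0.2,0,0]
  ]
}}

```text
clock: 14.58
position: [650.9, 16.8, 190.9]
eef_rot: [-1.371, 1.095, 1.364]
force: [-5.3, 0.3, 11.3]
width: 0.5
```

```bash
python3 f.py;python3 f.py
```

```text
t 14.8333 pos [650.89  16.83 190.91] F [-5.46 -0.3  12.33] sd [0.19 0.43 0.44] 0.3781782974602126
t 15.0833 pos [650.91  16.82 190.92] F [-5.73  0.23 12.23] sd [0.74 0.18 0.42] 0.9466790131577618
```

Pin force is about 5.4 N and has been held for over a second. Now I'll rise.

Call:
{"name": "drive_tool", "arguments": {
  "targets": [
    [-5,0,0,0],
    [-12,0,0,0],
    [-20,0,0,0],
    [-28,0,0,0],
    [-36,0,0,0],
    [-44,0,0,0],
    [-55,0,0,0],
    [-70,0,0,0],
    [-85,0,0,0],
    [-95,20,0,0],
    [-95,50,0,0],
    [-95,80,0,0]
  ]
}}

```text
clock: 16.08
position: [573.0, -0.6, 286.5]
eef_rot: [-1.373, 1.093, 1.361]
force: [0.5, -0.4, 0.4]
width: 0.5
```

Call:
{"name": "drive_tool", "arguments": {
  "targets": [
    [0,35,0,0],
    [0,70,0,0],
    [0,105,0,0],
    [0,140,-30,0],
    [0,145,-65,0],
    [0,145,-100,0],
    [0,145,-135,0],
    [0,145,-170,0],
    [0,145,-205,0],
    [0,145,-240,0],
    [0,145,-240,0],
    [0,145,-240,0]
  ]
}}

```text
clock: 17.08
position: [484.1, -268.1, 285.9]
eef_rot: [-1.372, 1.094, 1.359]
force: [-0.3, 0.8, -0.2]
width: 0.3
```

```bash
python3 f.py; python3 - <<'E'
from h import *
im=[]
for n in("top","scene"):
    c=cams.camera(n);c0=np.load(n+"2.npy",allow_pickle=True).item()
    P=cloud(c);k=(P[...,2]>215)&(P[...,2]<240)&(abs(P[...,0]-651)<40)&(abs(P[...,1]-17)<40);v,u=np.nonzero(k)
    print(n,k.sum(),P[k].mean(0))
    x0,y0=(230,150) if n=="top" else (220,185)
    for d in(c0,c):
        h=d["image"][y0:y0+100,x0:x0+100].astype(np.float32);h=cv2.resize(h,None,fx=8,fy=8,interpolation=cv2.INTER_CUBIC)
        m=((h[...,0]-h[...,2]>40)&(h[...,1]-h[...,2]>15)&(h[...,2]<110)).astype(np.uint8);N,l,st,ce=cv2.connectedComponentsWithStats(m)
        print("  pads",[(st[i,4],*(ce[i]/8).round(2)) for i in range(1,N) if st[i,4]>60])
    f=(P[...,2]>44)&(P[...,2]<60)&(abs(P[...,0]-550)<60)&(abs(P[...,1])<60)
    if f.sum():v,u=np.nonzero(f);print("  fin",f.sum(),onplane(c,u.mean(),v.mean(),52))
    im.append(cv2.resize(c["image"][y0:y0+100,x0:x0+100],(400,400),interpolation=cv2.INTER_CUBIC))
save("end.png",np.hstack(im))
E
```

```text
t 17.3333 pos [ 483.41 -265.45  285.99] F [-0.08  0.26  0.15] sd [0.45 0.37 0.32] 0.5339229780649065
top 105 [649.03441308  16.60568961 228.94507588]
  pads [(np.int32(28097), np.float64(89.5), np.float64(11.85)), (np.int32(283), np.float64(46.76), np.float64(37.8)), (np.int32(406), np.float64(26.82), np.float64(42.35)), (np.int32(447), np.float64(50.35), np.float64(50.03))]
  pads [(np.int32(28124), np.float64(89.49), np.float64(11.84)), (np.int32(285), np.float64(46.75), np.float64(37.79)), (np.int32(401), np.float64(26.82), np.float64(42.35)), (np.int32(450), np.float64(50.36), np.float64(50.04))]
  fin 47 [542.0778703   -7.91724111  52.        ]
scene 159 [653.77597719  16.7450419  227.39301421]
  pads [(np.int32(437), np.float64(53.82), np.float64(83.18)), (np.int32(502), np.float64(59.02), np.float64(96.05))]
  pads [(np.int32(452), np.float64(53.82), np.float64(83.19)), (np.int32(486), np.float64(59.04), np.float64(96.02))]
  fin 53 [542.85427474  -7.3264333   52.        ]
```

View pics/end.png

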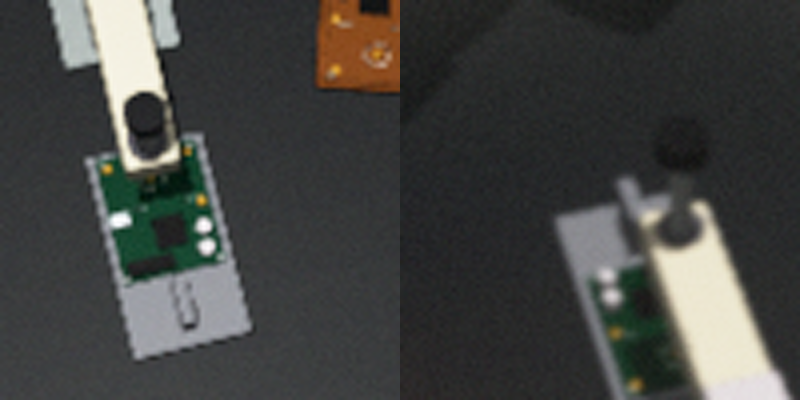

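The knob is back up at 229 mm and the carrier has not moved (pads within 0.05 px). The arm is clear, so I'll hand in.

```bash
python3 -c "
from cell import job
print(job.close_job())"
```

```text
the job is handed in; nothing more can be done
None
```

I slid the carrier by its fin, without lifting it, by about (101, 159.5) mm until the round pad was under the pin, and let go. I then pressed the knob down with the shut fingertips and backed away, and handed the job in after about 17 s of the 64 s allowed.

- **Pin pressure:** the pin touched at about 35 mm of knob travel. I worked out its force from the wrist reading minus the return spring. It stayed between about 3.5 and 5.5 N for some 3 s, with the last second or so at 5.3–5.5 N, and never came near 10 N.
- **Final check:** the knob is back fully up at 229 mm. The square pads moved no more than 0.05 px between before and after the press, so the carrier did not shift. The robot was touching nothing. I never went near the meter, tray or screwdriver, but I did not measure them again at the end.
- **Pad position under the pin:** I could not see the pin tip over the pad directly, because the stand's arm hides it. The two cameras disagreed by 2 mm at the knob and about 5 mm at the board. Comparing the pad with the stand's foot in each camera, and averaging the knob position, put the offset at about 1 mm or less, inside the pad's 3 mm radius.
- **Side force:** while pressing, there was a side force of about 5 N on the knob. It did not noticeably change the return-spring readings.

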